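Flush and cap a tasting bottle at the lodge counter

ROBOT

A 6-joint arm with a two-finger parallel gripper is mounted at the origin on the work surface. World frame = base frame: x ahead of the robot, y to its left, z up, the work surface at z = 0. Lengths are in mm, angles in rad, forces in N, time in s.
With the tool pointing down it reaches from about 350 to 875 mm from the base axis. Payload 4.2 kg.
Tool frame: the origin (TCP) lies at the very end of the fingers, on their centre line; the grasp point (between the pads) lies 19 mm behind it; z points along the fingers, y is the line along which they close (so a half turn about z gives the same grasp; the last joint's range is limited). The gripper opens to 85 mm and grips with 20 to 120 N. Pads are 22 mm wide; open, the fingers measure 114 mm over their backs; the gripper's body (76 mm by 85 mm) begins 54 mm behind the grasp point. The pads swing forward as they close: fully open they stand 13 mm farther back than shut.
Start: joints at [-1.014, 0.385, 0.008, 0, -1.194, -0.259], TCP at [183.402, -597.464, 231.312] pointing down, gripper open.
Joint ranges: [-3.14, 3.14], [-1.21, 2.06], [-1.07, 1.41], [-3.16, 2.05], [-2.99, -0.16], [-3.1, 3.1]. Speed limits (rad/s): [2.79, 2.79, 3.14, 3.14, 3.14, 3.14].

INTERFACE

Orientations are given as a unit quaternion [x, y, z, w].
In Python, from bench import arm, optics gives the robot as it stands. The module is installed in compiled form; this text tells all that it offers.
- The arm moves only by the tool step_arm, never from a script. Its argument "motion" is a list of rows, each an object with "dr": the turn, a rotation vector about the tool's x, y, z in units of 8 degrees (1.0 is 8 degrees), a list of three; "slide": the shift along the tool's x, y, z in mm, a list of three; "jaw": the finger opening in mm, from 0 to 85.4. A call has exactly 8 rows; each row is the pose to reach, as a shift and turn from the pose commanded when the call began, along the tool's axes at that moment; what a row does not reach only later rows make up. A row lasts 1/8 s, in which the tool goes at most 62.5 mm and 10.7 degrees, less where a joint would pass 70% of its speed; a pose out of reach is approached as far as the arm can. A call with a gripper value outside its range is refused whole. The fingers move at their own pace and stop on an object; the grip force is fixed at half the most. Time passes only in rows, so rows that repeat a pose let the fingers close, or fill a call up. It gives the time, the measured TCP pose, the force, the opening and the grip force at its end, in the units of the state.
- arm.read_state(): the state, without advancing time (a new reading comes with each control period).
- optics.get_image(name): name is "scene" or "top"; returns the picture (480x640x3 uint8, blue, green, red); there is no depth.
- optics.camera_info(name): a dict with "camera_matrix" (3x3 intrinsics, pixels), "view" (4x4, takes a point from world to camera coordinates). Camera axes: x right, y up, looking along -z (the intrinsics and any distortion apply to the point x, -y, -z); pixel columns grow to the right and rows downward; lengths in mm; the calibration is good to about 2 mm. A picture is of the moment at which its call begins. camera_info takes no time and is no camera call.
- arm.job_done(): hands the job in; it is judged then, once.
The state is a dict: "clock": time; "joints": joint angles; "joint_vel": joint speeds; "joint_efforts": joint torques, N m; "position": TCP position; "ee_rot": TCP orientation; "contact_force": force on the tool from outside, world axes, zero at the start; "wrist_torque": the same for the moment, N m; "gripper_width": finger opening in mm; "grasp_force": force on a finger pad.
Only numpy, scipy, OpenCV 4.12 (cv2) and the standard library are available. Lean on these libraries where they do the work, as an engineer would, in place of code of your own. Each camera call takes 0.05 s, during which the arm holds its last target. There are 200 camera calls.

TASK

Close the open tasting bottle in the gas-flush stand: with its mouth still open, pull the stand's push-pull gas knob out to its open stop, let it flow for about a second and push the knob fully home again. Then take the snap cap with the steel knob on top, set it straight over the bottle's mouth and press it down until it snaps over the lip and its seal sits flat on the mouth, and keep pressing: finish with the fingers still on the cap, holding it down firmly. Leave everything else on the counter where it stands.

Things in the scene. Friction and masses are not known exactly. Their poses are not given: they have to be found in the camera images.
- gas_knob (a joint): slide of the stand's push-pull gas knob, m: 0 = fully home (gas off), 0.025 = fully out (gas on); grows as it is pulled out level along the stand's -x, towards the robot. Detents at both ends: about 5 N to start it from either end, falling towards mid travel, past which it draws itself to the other end and stays there
- gas_knob_grip (a point): centre of the gas knob, a black round disc of 32 mm diameter, 18 mm thick (along x), on a horizontal steel stem, 50 mm above the counter. Moves with the knob; axes as the stand's
- stand: the fixed gas-flush stand with its bottle: steel base plate 180 mm (x) by 300 mm (y), top 12 mm above the counter; origin under the plate's centre, x away from the robot, z up. Valve block at y = -85 mm; bottle at x = 0, y = +85 mm, clamped and immovable. A thin steel column 72 mm behind the bottle's axis (+x) is 242 mm high. The bottle's y sides and front are free
- bottle_mouth (a point): centre of the top of the open bottle's mouth, 202 mm above the counter; axes as the stand's. Brown bottle, body 52 mm wide; top rim 25 mm in diameter, sloping out to a lip of 29 mm between 3.5 and 5 mm below the top, then in to a neck of 24 mm from 7.5 mm below the top down
- snap_cap: loose snap cap standing upright, 70 g: origin at the centre of its underside, z up; 47 mm high. Black skirt of 39 mm outside diameter, 18 mm high, 32 mm inside, with four spring fingers whose inward bumps sit 10 mm above its foot (25 mm between opposite bumps); steel disc 40 mm wide from 18 to 24 mm; round steel knob of 30 mm diameter from 29 to 46 mm
- cap_grip (a point): centre of the snap cap's round knob, 37 mm above the cap's underside
- cap_seal (a point): centre of the seal inside the snap cap, 18 mm above its underside; seated, it lies on bottle_mouth. Set loosely on the mouth, the cap rests on its bumps about 8 mm higher; pressed, the resistance climbs to roughly 8 to 14 N over some 4 mm, drops suddenly (the cap is even drawn down) as the bumps pass the lip, and climbs again when the seal meets the mouth
- cork_stopper: bystander: stopper with a dark wood top, 30 mm wide, standing cork up, 40 mm high, origin at its underside
- jigger: bystander: steel double measuring cup, 43 mm wide, 72 mm high, origin at its underside
- glass_a: bystander: stemmed tasting glass, foot 60 mm wide, 135 mm high, origin at its underside
- glass_b: bystander: a second such glass
- glass_c: bystander: a third such glass
- closed_bottle: bystander: closed brown bottle with a wooden stopper, 52 mm wide, 205 mm high, origin at its underside
- corkscrew: bystander: folded corkscrew lying flat, 112 by 20 mm, 13 mm high, origin at its underside
- valve_face (a point): centre of the valve block's front face, 50 mm above the counter, 30 mm behind the knob's centre when home. Aluminium block 62 mm deep (+x), 46 mm wide, its top 76 mm above the counter; the nut round the stem stands 6 mm out of the face; a round gauge on the block's rear reaches 125 mm above the counter
- jet_tip (a point): tip of the thin jet tube (6 mm) that slopes down from the column towards the mouth: 35 mm behind the bottle's axis (+x), 14 mm above the mouth; the tube rises to 29 mm above the mouth at the column
Mind the look-alikes: they are no part of the job. Leave any blue or yellow look-alike of the snap_cap alone.

How it is judged (in metres and radians):
On the way, in this order (a step that is already met when the one before it is completed fails the run):
1. the gas knob is out at its open stop and stays there half a second, the mouth still open (the cap 5 cm or more aside) (value of joint gas_knob above 0.021 m and horizontal distance between cap_seal and bottle_mouth above 0.05 m), for 0.5 s.
2. the gas knob is fully home again, the mouth still open (the cap 5 cm or more aside) (value of joint gas_knob below 0.002 m and horizontal distance between cap_seal and bottle_mouth above 0.05 m), for 0.2 s.
3. the snap cap is snapped over the lip, its seal on the mouth (z of cap_seal in the frame of bottle_mouth below 0.002 m and horizontal distance between cap_seal and bottle_mouth below 0.003 m and angle between snap_cap's own z axis and vertical below 0.08 rad and value of joint gas_knob below 0.002 m), for 0.2 s.
At the end, for the whole second after the job is handed in: The cap is snapped on: its seal within 2 mm of the mouth's top in height and 3 mm sideways, upright within 0.08 rad; the fingers are still on the cap and press it onto the bottle with more than 5 N throughout the last second; the gas knob is home within 2 mm (all of step 3 and contact force between snap_cap and stand above 5 N and contact force between the fingers and snap_cap above 3 N); the arm keeps its last pose, push and grip.
It fails at once if a bystander is shoved more than 3 cm or knocked over (distance of any of cork_stopper, jigger, glass_a, glass_b, glass_c, closed_bottle, corkscrew from where it was at the start of the episode above 0.03 m or angle between any of cork_stopper, jigger, glass_a, glass_b, glass_c, closed_bottle's own z axis and vertical above 0.5 rad).
It also fails if it takes over 70 s, if anything falls off the work surface, if the arm or the gripper's body presses on something with over 40 N, if the wrist force passes 120 N, or if a joint passes its speed limit or range.

## Working session

There is one attempt and no reset: what is moved stays moved. The work goes in short steps, Python scripts to look and compute and a tool call to move; the robot and the scene stay as the last step left them, time stands still between calls to the robot, and variables do not carry over. Pictures are saved under pics/ and viewed, at most 10 in all, crops included, and the job is handed in when it is done.

Besides the shell and the picture viewer there is one more tool, called by a JSON object that holds its "fn" and its "kwargs", one argument or row to a line. step_arm: Moves the arm, as the interface text tells. Its arguments: {"type":"object","properties":{"motion":{"type":"array","items":{"type":"object","properties":{"dr":{"type":"array","items":{"type":"number"}},"slide":{"type":"array","items":{"type":"number"}},"jaw":{"type":"number"}}}}},"required":["motion"]}

```bash
mkdir -p pics
python3 - <<'E'
from bench import arm, optics
import cv2,numpy as np
for n in("scene","top"):
    cv2.imwrite(f"pics/{n}0.png",optics.get_image(n)); i=optics.camera_info(n); print(n,{k:np.round(v,3).tolist() if not isinstance(v,str) else v for k,v in i.items()})
s=arm.read_state();print(s)
E
```

```text
scene {'camera_matrix': [[446.787, 0.0, 314.419], [0.0, 446.787, 239.925], [0.0, 0.0, 1.0]], 'view': [[-0.746, 0.665, -0.005, 415.504], [-0.559, -0.624, 0.546, 192.774], [0.36, 0.41, 0.838, -1292.744], [0.0, 0.0, 0.0, 1.0]]}
top {'camera_matrix': [[482.246, 0.0, 323.79], [0.0, 482.246, 242.656], [0.0, 0.0, 1.0]], 'view': [[-0.004, -1.0, -0.018, -1.558], [0.996, -0.006, 0.088, -541.935], [-0.089, -0.018, 0.996, -1242.75], [0.0, 0.0, 0.0, 1.0]]}
{'clock': 0.1, 'joints': array([-1.01443679e+00,  3.85487139e-01,  6.76581802e-03, -4.39238797e-04,
       -1.19397774e+00, -2.58565969e-01]), 'joint_vel': array([-0.00079905, -0.00180642,  0.00407418,  0.00147175, -0.00112502,
       -0.00038845]), 'joint_efforts': array([ 3.15331645e-04, -3.93318343e+01,  1.88930494e+01,  4.19785872e+00,
       -2.52928709e-03,  1.41151557e-07]), 'position': array([ 183.23068885, -597.00029311,  230.32711747]), 'ee_rot': array([-1.48267033e-01,  9.88946884e-01,  9.54371136e-04, -1.89586934e-04]), 'contact_force': array([-0.34141984, -0.51015836,  0.52111524]), 'wrist_torque': array([ 0.03514372, -0.06015285, -0.00256272]), 'grasp_force': 0.0, 'gripper_width': 85.61399513183812}
```

View pics/scene0.png

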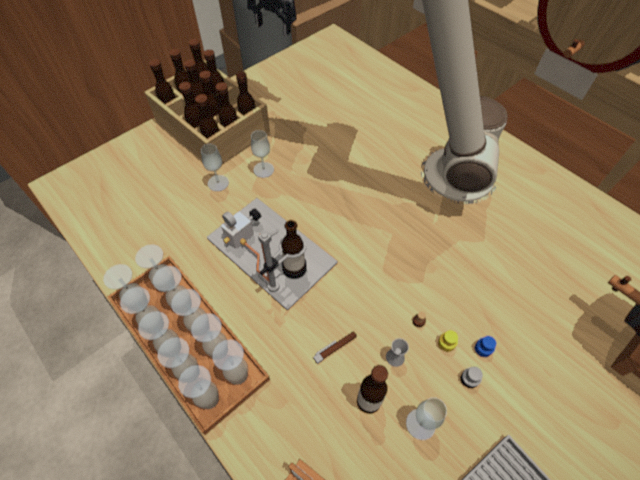

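View pics/top0.png

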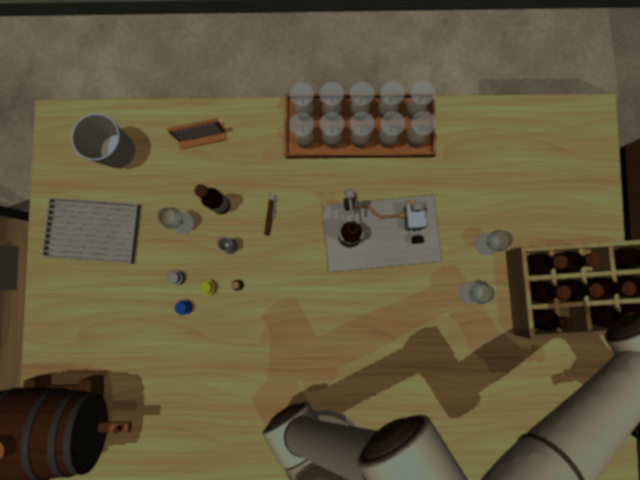

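The scene view shows the stand around (270,250), with the black knob at (255,215) and the steel-knob cap at (472,377). In the top view the plate is around (382,233), knob (417,240), bottle (350,232), the grey cap (177,278), and the yellow and blue look-alikes beside it.

```bash
cat > h.py <<'E'
import numpy as np, cv2
from bench import arm, optics
C={n:optics.camera_info(n) for n in("scene","top")}
def proj(n,P):
    K=np.array(C[n]["camera_matrix"]);V=np.array(C[n]["view"]);p=np.atleast_2d(P)@V[:3,:3].T+V[:3,3]
    p=p*[1,-1,-1];q=p@K.T;return q[:,:2]/q[:,2:]
def ray(n,uv):
    K=np.array(C[n]["camera_matrix"]);V=np.array(C[n]["view"]);d=np.linalg.solve(K,[uv[0],uv[1],1.])*[1,-1,-1]
    return -V[:3,:3].T@V[:3,3],V[:3,:3].T@d
def onz(n,uv,z):
    o,d=ray(n,uv);return o+d*(z-o[2])/d[2]
def two(a,b):
    o,d=ray("scene",a);p,e=ray("top",b);t=np.linalg.lstsq(np.c_[d,-e],p-o,rcond=None)[0]
    x,y=o+d*t[0],p+e*t[1];return (x+y)/2,np.linalg.norm(x-y)
E
python3 - <<'E'
from h import *
T=cv2.imread("pics/top0.png");S=cv2.imread("pics/scene0.png")
z=lambda I,u,v,w,h,k:cv2.resize(I[v:v+h,u:u+w],None,fx=k,fy=k,interpolation=cv2.INTER_CUBIC)
a=z(T,315,185,132,94,6);cv2.imwrite("pics/c1.png",np.clip(a*1.6,0,255).astype('uint8'))
b=np.vstack([np.hstack([z(T,155,260,100,70,4),z(S,410,320,100,70,4)]),np.hstack([z(S,205,190,100,70,4),z(S,250,215,100,70,4)])])
cv2.imwrite("pics/c2.png",np.clip(b*1.4,0,255).astype('uint8'))
print(onz("top",(177,278),40),onz("scene",(472,374),40),onz("top",(417,240),50),onz("top",(350,229),202))
E
```

```text
[450.83254291 376.17162983  40.        ] [456.87521297 384.93811543  40.        ] [ 545.01491087 -243.95797232   50.        ] [556.71130344 -66.9291868  202.        ]
```

View pics/c1.png

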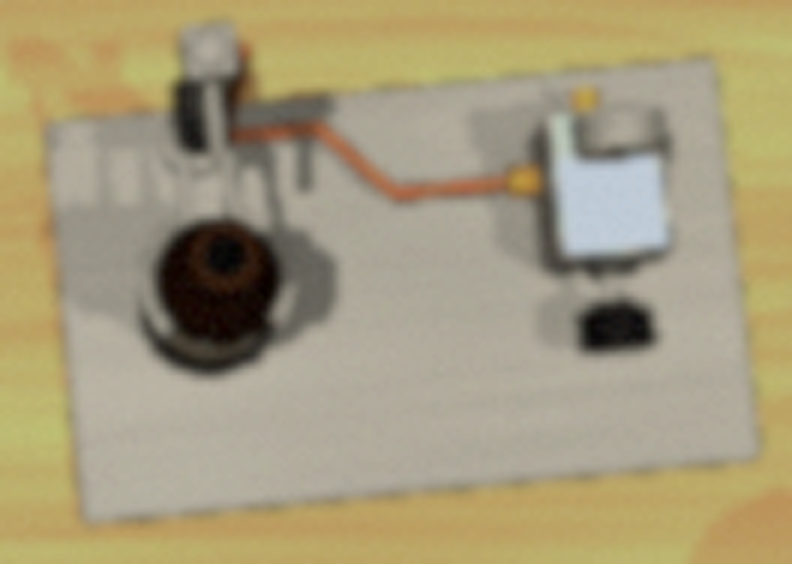

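View pics/c2.png

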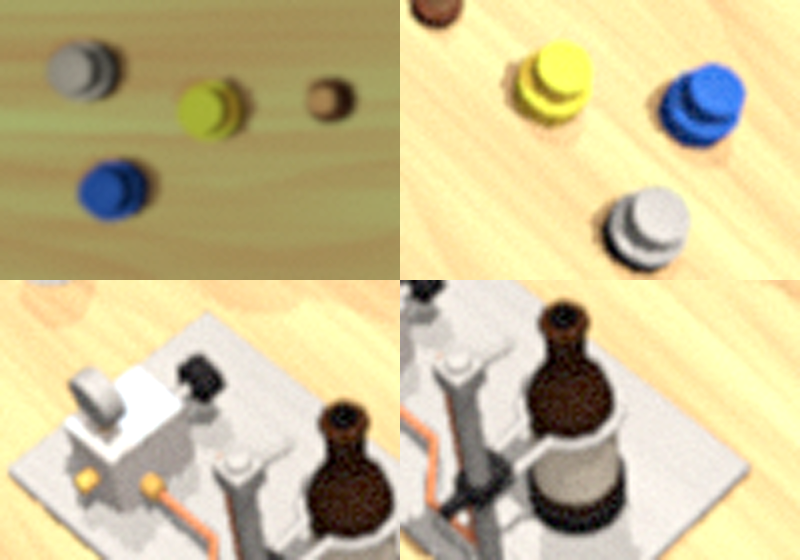

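c1 shows the plate corners at (48,122), (713,57), (758,457) and (85,520), the mouth at (222,253) and the knob at (618,327). c2 shows the cap knob top at (73,70) in the top view and (661,215) in the scene view, and the mouth at (563,311) in the scene view.

Run:
```python
from h import *
f=lambda p,o,k:np.array(o)+(np.array(p)+.5)/k-.5
c=[onz("top",f(p,(315,185),6),12)[:2] for p in((48,122),(713,57),(758,457),(85,520))]
c=np.array(c);print(c.round(1),"ctr",c.mean(0))
ey=(c[0]+c[3]-c[1]-c[2]);ex=(c[0]+c[1]-c[2]-c[3])
ay=np.arctan2(-ey[0],ey[1]);ax=np.arctan2(ex[1],ex[0]);print("yaw",ay,ax,np.hypot(*ey)/2,np.hypot(*ex)/2)
y=(ay*300+ax*180)/480;R=np.array([[np.cos(y),-np.sin(y)],[np.sin(y),np.cos(y)]])
print("mouth from plate",c.mean(0)+R@[0,85])
m=two(f((163,31),(250,215),4),f((222,253),(315,185),6));print("mouth two",m,onz("top",f((222,253),(315,185),6),202),onz("scene",f((163,31),(250,215),4),202))
print("scene plate corners: right",onz("scene",f((748-400,468-280),(250,215),4),12)," left",onz("scene",f((12,468-280),(205,190),4),12))
k=f((618,327),(315,185),6);print("knob top",onz("top",k,50),"scene",onz("scene",f((203,380-280),(205,190),4),50))
a=f((73,70),(155,260),4);b=f((261,215),(410,320),4);print("cap",two(b,a),onz("top",a,46),onz("scene",b,46))
for n,o,r in(("yellow",(208,107),(564-400,70)),("blue",(111,190),(716-400,92)),("cork",(325,98),(35,5))):print(n,two(f(r,(410,320),4),f(o,(155,260),4)))
for n,t in(("jig",(228,245)),("ga",(180,222)),("gb",(485,243)),("gc",(468,292)),("clo",(220,208)),("cs",(270,215))):print(n,onz("top",t,5).round())
```

```text
[[ 644.2   -1.4]
 [ 671.2 -296.9]
 [ 493.3 -312.2]
 [ 467.2  -16.9]] ctr [ 568.97473098 -156.82049351]
yaw 0.08968979378009712 0.08674436333242373 296.57506948546614 178.07494835505022
mouth from plate [561.45482833 -72.15378775]
mouth two (array([560.86137499, -70.21302122, 209.41264524]), np.float64(0.11664101386786237)) [561.80667668 -70.55203556 202.        ] [557.71687923 -74.43940505 202.        ]
scene plate corners: right [469.32776665 -14.22921858  12.        ]  left [ 667.58512867 -292.95869167   12.        ]
knob top [ 547.36739322 -245.49978749   50.        ] scene [ 545.50915553 -241.1486419    50.        ]
cap (array([452.61303012, 387.34749878,  41.44432163]), np.float64(1.9092672785064222)) [453.0319875  384.98243442  46.        ] [454.08630842 388.05086259  46.        ]
yellow (array([427.37839528, 301.45942272,  38.26006443]), np.float64(5.411801469539918))
blue (array([374.19273717, 364.48446735,  35.55494521]), np.float64(5.7222437689613495))
cork (array([435.29462228, 227.82178272,   9.70424546]), np.float64(2.8114422886025388))
jig [539. 252.   5.]
ga [602. 383.   5.]
gb [ 540. -431.    5.]
gc [ 411. -382.    5.]
clo [639. 275.   5.]
cs [619. 140.   5.]
```

{"fn": "step_arm", "kwargs": {
  "motion": [
    {"dr": [0, 0, 0.3], "slide": [-50, 25, 0], "jaw": 85},
    {"dr": [0, 0, 0.6], "slide": [-100, 51, 0], "jaw": 85},
    {"dr": [0, 0, 0.9], "slide": [-150, 77, 0], "jaw": 85},
    {"dr": [0, 0, 1.2], "slide": [-200, 102, 0], "jaw": 85},
    {"dr": [0, 0, 1.5], "slide": [-250, 128, 0], "jaw": 85},
    {"dr": [0, 0, 1.5], "slide": [-300, 154, 0], "jaw": 85},
    {"dr": [0, 0, 1.5], "slide": [-350, 179, 0], "jaw": 85},
    {"dr": [0, 0, 1.5], "slide": [-380, 195, 0], "jaw": 85}
  ]
}}

```text
clock: 1.1
position: [490.8, -297.5, 230.8]
ee_rot: [-0.045, 0.999, 0.0, -0.0]
contact_force: [0.0, -0.6, 0.5]
gripper_width: 84.8
grasp_force: 0.0
```

```bash
cat >> h.py <<'E'
from scipy.spatial.transform import Rotation as Ro
def go(P):
    s=arm.read_state();R=Ro.from_quat(s["ee_rot"]);y=R.as_matrix()[:,1]
    print("t",s["clock"].__round__(2),"pos",s["position"].round(1),"yaw",np.arctan2(-y[0],y[1]).round(4),"z",R.as_matrix()[:,2].round(3),"F",s["contact_force"].round(1),"w",round(s["gripper_width"],1),"g",round(s["grasp_force"],1))
    for p in np.atleast_2d(P):print("slide to",p,R.inv().apply(p-s["position"]).round(1))
E
python3 -c "
from h import *
go([[547,-244,120],[547,-244,31],[453,387,150],[561,-72,240]])"
```

```text
t 1.1 pos [ 490.8 -297.5  230.8] yaw 0.0904 z [-0.001  0.    -1.   ] F [ 0.  -0.6  0.5] w 84.8 g 0.0
slide to [ 547 -244  120] [-60.8  48.2 110.8]
slide to [ 547 -244   31] [-60.9  48.1 199.8]
slide to [453 387 150] [-24.1 685.1  81.1]
slide to [561 -72 240] [-90.2 218.2  -9.1]
```

{"fn": "step_arm", "kwargs": {
  "motion": [
    {"dr": [0, 0, 0], "slide": [-20, 16, 20], "jaw": 85},
    {"dr": [0, 0, 0], "slide": [-40, 32, 45], "jaw": 85},
    {"dr": [0, 0, 0], "slide": [-61, 48, 75], "jaw": 70},
    {"dr": [0, 0, 0], "slide": [-61, 48, 110], "jaw": 60},
    {"dr": [0, 0, 0], "slide": [-61, 48, 125], "jaw": 60},
    {"dr": [0, 0, 0], "slide": [-61, 48, 125], "jaw": 60},
    {"dr": [0, 0, 0], "slide": [-61, 48, 125], "jaw": 60},
    {"dr": [0, 0, 0], "slide": [-61, 48, 125], "jaw": 60}
  ]
}}

```text
clock: 2.1
position: [546.7, -246.8, 107.8]
ee_rot: [-0.044, 0.999, -0.0, 0.001]
contact_force: [-0.9, -0.5, 1.5]
gripper_width: 59.9
grasp_force: 0.0
```

```bash
python3 -c "
from h import *
go([547,-244,31])
a=optics.get_image('scene')[150:290,180:340];b=optics.get_image('top')[170:310,340:500]
i=np.hstack([cv2.resize(x,None,fx=2.5,fy=2.5,interpolation=2) for x in(a,b)]);cv2.imwrite('pics/d.png',np.clip(i*1.3,0,255).astype('uint8'))"
```

```text
t 2.1 pos [ 546.7 -246.8  107.8] yaw 0.0881 z [ 0.003 -0.001 -1.   ] F [-0.9 -0.5  1.5] w 59.9 g 0.0
slide to [ 547 -244   31] [-0.3  2.8 76.8]
```

View pics/d.png

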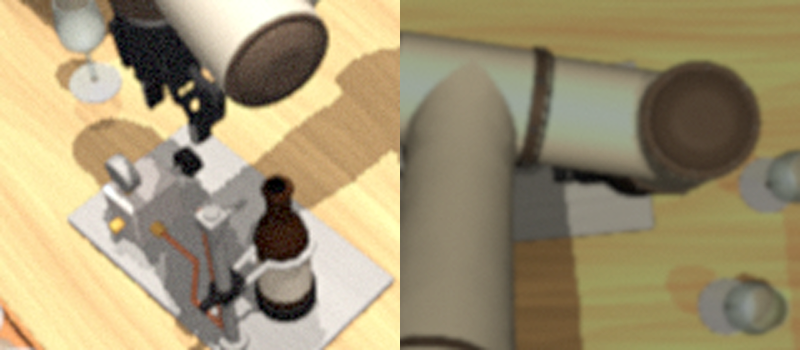

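The scene view shows the fingers straddling the knob at about (188,160) in the crop, with the tool above it.

{"fn": "step_arm", "kwargs": {
  "motion": [
    {"dr": [0, 0, 0], "slide": [0, 1, 25], "jaw": 60},
    {"dr": [0, 0, 0], "slide": [0, 2, 50], "jaw": 60},
    {"dr": [0, 0, 0], "slide": [0, 2, 75], "jaw": 60},
    {"dr": [0, 0, 0], "slide": [0, 2, 75], "jaw": 60},
    {"dr": [0, 0, 0], "slide": [0, 2, 75], "jaw": 45},
    {"dr": [0, 0, 0], "slide": [0, 2, 75], "jaw": 38},
    {"dr": [0, 0, 0], "slide": [0, 2, 75], "jaw": 38},
    {"dr": [0, 0, 0], "slide": [0, 2, 75], "jaw": 38}
  ]
}}

```text
clock: 3.2
position: [546.0, -244.4, 31.9]
ee_rot: [-0.044, 0.999, -0.0, 0.0]
contact_force: [0.3, 0.8, 0.5]
gripper_width: 38.0
grasp_force: 0.0
```

```bash
python3 -c "
from h import *
go([547,-244,31])
a=optics.get_image('scene')[180:260,210:310]
cv2.imwrite('pics/e.png',np.clip(cv2.resize(a,None,fx=6,fy=6,interpolation=2)*1.3,0,255).astype('uint8'))"
```

```text
t 3.2 pos [ 546.  -244.4   31.9] yaw 0.0884 z [ 0.001 -0.    -1.   ] F [0.3 0.8 0.5] w 38.0 g 0.0
slide to [ 547 -244   31] [-1.   0.3  0.9]
```

View pics/e.png

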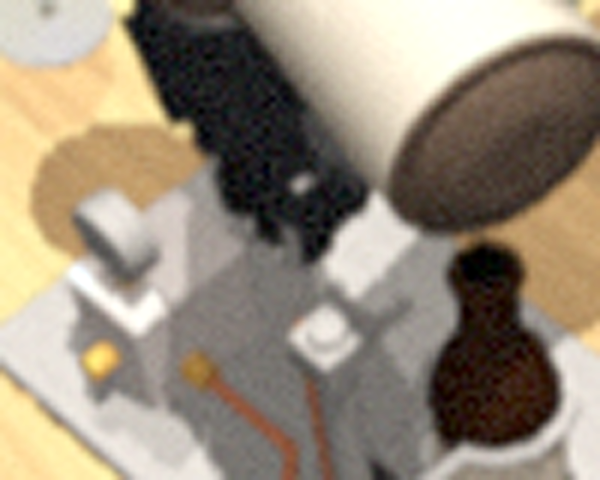

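The fingers straddle the knob at about (290,250) in the crop with no contact force. Next I'll close the jaws, then pull.

{"fn": "step_arm", "kwargs": {
  "motion": [
    {"dr": [0, 0, 0], "slide": [0, 0, 0], "jaw": 25},
    {"dr": [0, 0, 0], "slide": [0, 0, 0], "jaw": 25},
    {"dr": [0, 0, 0], "slide": [0, 0, 0], "jaw": 25},
    {"dr": [0, 0, 0], "slide": [0, 0, 0], "jaw": 25},
    {"dr": [0, 0, 0], "slide": [5, 0, 0], "jaw": 25},
    {"dr": [0, 0, 0], "slide": [10, 0, 0], "jaw": 25},
    {"dr": [0, 0, 0], "slide": [15, 0, 0], "jaw": 25},
    {"dr": [0, 0, 0], "slide": [20, 0, 0], "jaw": 25}
  ]
}}

```text
clock: 4.25
position: [525.5, -245.8, 31.7]
ee_rot: [-0.044, 0.999, 0.0, -0.0]
contact_force: [-1.8, 4.3, 6.8]
gripper_width: 30.6
grasp_force: 61.3
```

{"fn": "step_arm", "kwargs": {
  "motion": [
    {"dr": [0, 0, 0], "slide": [4, 0, 0], "jaw": 25},
    {"dr": [0, 0, 0], "slide": [6, 0, 0], "jaw": 25},
    {"dr": [0, 0, 0], "slide": [6, 0, 0], "jaw": 25},
    {"dr": [0, 0, 0], "slide": [6, 0, 0], "jaw": 25},
    {"dr": [0, 0, 0], "slide": [6, 0, 0], "jaw": 25},
    {"dr": [0, 0, 0], "slide": [6, 0, 0], "jaw": 25},
    {"dr": [0, 0, 0], "slide": [6, 0, 0], "jaw": 25},
    {"dr": [0, 0, 0], "slide": [6, 0, 0], "jaw": 25}
  ]
}}

```text
clock: 5.25
position: [521.0, -246.3, 31.7]
ee_rot: [-0.044, 0.999, -0.0, 0.001]
contact_force: [2.2, 5.8, 3.3]
gripper_width: 30.2
grasp_force: 61.0
```

```bash
python3 -c "
from h import *
go([547,-244,31])
a=optics.get_image('scene')[180:260,210:310]
cv2.imwrite('pics/f.png',np.clip(cv2.resize(a,None,fx=6,fy=6,interpolation=2)*1.3,0,255).astype('uint8'))"
```

```text
t 5.25 pos [ 521.  -246.3   31.7] yaw 0.0887 z [ 0.003 -0.    -1.   ] F [2.2 5.8 3.3] w 30.2 g 61.0
slide to [ 547 -244   31] [-26.1   0.    0.8]
```

{"fn": "step_arm", "kwargs": {
  "motion": [
    {"dr": [0, 0, 0], "slide": [2, 0, 0], "jaw": 25},
    {"dr": [0, 0, 0], "slide": [2, 0, 0], "jaw": 25},
    {"dr": [0, 0, 0], "slide": [2, 0, 0], "jaw": 25},
    {"dr": [0, 0, 0], "slide": [2, 0, 0], "jaw": 25},
    {"dr": [0, 0, 0], "slide": [2, 0, 0], "jaw": 25},
    {"dr": [0, 0, 0], "slide": [2, 0, 0], "jaw": 25},
    {"dr": [0, 0, 0], "slide": [2, 0, 0], "jaw": 25},
    {"dr": [0, 0, 0], "slide": [2, 0, 0], "jaw": 25}
  ]
}}

```text
clock: 6.3
position: [521.0, -246.4, 31.8]
ee_rot: [-0.045, 0.999, -0.0, 0.003]
contact_force: [7.2, 6.6, -0.1]
gripper_width: 30.5
grasp_force: 60.7
```

Position held and the force rose, so the knob is at the stop. Pushing it home.

{"fn": "step_arm", "kwargs": {
  "motion": [
    {"dr": [0, 0, 0], "slide": [-5, 0, 0], "jaw": 25},
    {"dr": [0, 0, 0], "slide": [-10, 0, 0], "jaw": 25},
    {"dr": [0, 0, 0], "slide": [-15, 0, 0], "jaw": 25},
    {"dr": [0, 0, 0], "slide": [-20, 0, 0], "jaw": 25},
    {"dr": [0, 0, 0], "slide": [-25, 0, 0], "jaw": 25},
    {"dr": [0, 0, 0], "slide": [-30, 0, 0], "jaw": 25},
    {"dr": [0, 0, 0], "slide": [-32, 0, 0], "jaw": 25},
    {"dr": [0, 0, 0], "slide": [-32, 0, 0], "jaw": 25}
  ]
}}

```text
clock: 7.3
position: [545.9, -243.9, 31.7]
ee_rot: [-0.044, 0.999, 0.001, -0.004]
contact_force: [-7.2, 5.1, 11.0]
gripper_width: 30.6
grasp_force: 61.8
```

{"fn": "step_arm", "kwargs": {
  "motion": [
    {"dr": [0, 0, 0], "slide": [0, 0, 0], "jaw": 25},
    {"dr": [0, 0, 0], "slide": [0, 0, 0], "jaw": 25},
    {"dr": [0, 0, 0], "slide": [4, 0, 0], "jaw": 25},
    {"dr": [0, 0, 0], "slide": [4, 0, 0], "jaw": 60},
    {"dr": [0, 0, 0], "slide": [4, 0, 0], "jaw": 60},
    {"dr": [0, 0, 0], "slide": [4, 0, 0], "jaw": 60},
    {"dr": [0, 0, 0], "slide": [4, 0, -30], "jaw": 60},
    {"dr": [0, 0, 0], "slide": [4, 0, -70], "jaw": 60}
  ]
}}

```text
clock: 8.3
position: [544.7, -244.4, 100.7]
ee_rot: [-0.044, 0.999, 0.0, -0.002]
contact_force: [0.1, -0.3, 0.5]
gripper_width: 60.3
grasp_force: 0.0
```

```bash
python3 -c "
from h import *
go([[453,387,280],[453,387,150]])"
```

```text
t 8.3 pos [ 544.7 -244.4  100.7] yaw 0.088 z [-0.004  0.001 -1.   ] F [ 0.1 -0.3  0.5] w 60.3 g 0.0
slide to [453 387 280] [  36.5  637.2 -178.7]
slide to [453 387 150] [ 36.  637.1 -48.7]
```

{"fn": "step_arm", "kwargs": {
  "motion": [
    {"dr": [0, 0, 0], "slide": [0, 0, -60], "jaw": 60},
    {"dr": [0, 0, 0], "slide": [10, 0, -120], "jaw": 60},
    {"dr": [0, 0, 0], "slide": [20, 30, -170], "jaw": 60},
    {"dr": [0, 0, 0], "slide": [36, 85, -170], "jaw": 60},
    {"dr": [0, 0, 0], "slide": [36, 145, -170], "jaw": 60},
    {"dr": [0, 0, 0], "slide": [36, 205, -170], "jaw": 60},
    {"dr": [0, 0, 0], "slide": [36, 265, -170], "jaw": 60},
    {"dr": [0, 0, 0], "slide": [36, 325, -170], "jaw": 60}
  ]
}}

```text
clock: 9.3
position: [480.7, 77.8, 271.4]
ee_rot: [-0.044, 0.999, -0.0, 0.0]
contact_force: [0.5, -0.3, -1.0]
gripper_width: 59.8
grasp_force: 0.0
```

{"fn": "step_arm", "kwargs": {
  "motion": [
    {"dr": [0, 0, 0], "slide": [0, 60, 0], "jaw": 60},
    {"dr": [0, 0, 0], "slide": [0, 120, 0], "jaw": 60},
    {"dr": [0, 0, 0], "slide": [0, 180, 0], "jaw": 60},
    {"dr": [0, 0, 0], "slide": [0, 240, 30], "jaw": 60},
    {"dr": [0, 0, 0], "slide": [0, 290, 70], "jaw": 60},
    {"dr": [0, 0, 0], "slide": [0, 312, 120], "jaw": 60},
    {"dr": [0, 0, 0], "slide": [0, 312, 170], "jaw": 60},
    {"dr": [0, 0, 0], "slide": [0, 312, 170], "jaw": 60}
  ]
}}

```text
clock: 10.3
position: [451.7, 384.5, 96.9]
ee_rot: [-0.044, 0.999, -0.004, -0.003]
contact_force: [0.0, -0.3, 0.3]
gripper_width: 60.1
grasp_force: 0.0
```

```bash
python3 -c "
from h import *
go([[453,387,25]])
a=optics.get_image('scene')[310:450,390:550];b=optics.get_image('top')[200:340,100:260]
i=np.hstack([cv2.resize(x,None,fx=2.5,fy=2.5,interpolation=2) for x in(a,b)]);cv2.imwrite('pics/g.png',np.clip(i*1.3,0,255).astype('uint8'))"
```

```text
t 10.3 pos [451.7 384.5  96.9] yaw 0.0882 z [-0.007 -0.009 -1.   ] F [ 0.  -0.3  0.3] w 60.1 g 0.0
slide to [453 387  25] [-2.   3.  71.9]
```

View pics/g.png

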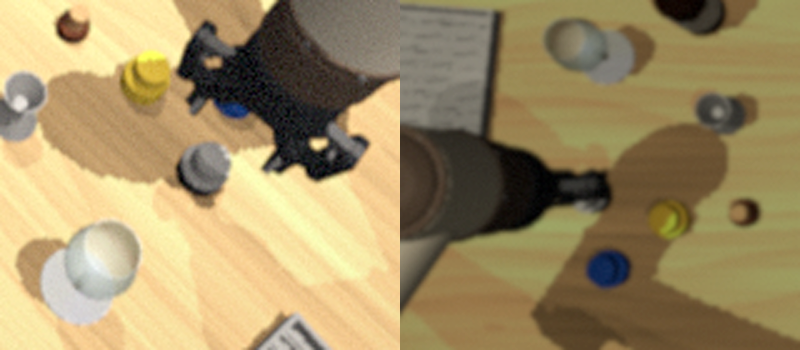

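The fingers straddle the grey cap, which sits at (205,165) in the scene crop. The yellow, blue and other bystanders are clear.

{"fn": "step_arm", "kwargs": {
  "motion": [
    {"dr": [0, 0, 0], "slide": [-1, 2, 20], "jaw": 60},
    {"dr": [0, 0, 0], "slide": [-1, 3, 40], "jaw": 60},
    {"dr": [0, 0, 0], "slide": [-1, 3, 55], "jaw": 60},
    {"dr": [0, 0, 0], "slide": [-1, 3, 67], "jaw": 60},
    {"dr": [0, 0, 0], "slide": [-1, 3, 67], "jaw": 50},
    {"dr": [0, 0, 0], "slide": [-1, 3, 67], "jaw": 45},
    {"dr": [0, 0, 0], "slide": [-1, 3, 67], "jaw": 40},
    {"dr": [0, 0, 0], "slide": [-1, 3, 67], "jaw": 40}
  ]
}}

```text
clock: 11.4
position: [454.6, 390.3, 34.7]
ee_rot: [-0.044, 0.999, 0.0, 0.0]
contact_force: [0.8, -0.6, -0.8]
gripper_width: 40.3
grasp_force: 0.0
```

```bash
python3 -c "
from h import *
go([[453,388,25]])
print(proj('scene',[[453,388,37]]))
a=optics.get_image('scene')[335:415,420:520]
cv2.imwrite('pics/i.png',np.clip(cv2.resize(a,None,fx=6,fy=6,interpolation=2)*1.3,0,255).astype('uint8'))"
```

```text
t 11.4 pos [454.6 390.3  34.7] yaw 0.0884 z [ 0.     0.001 -1.   ] F [ 0.8 -0.6 -0.8] w 40.3 g 0.0
slide to [453 388  25] [ 1.8 -2.1  9.7]
[[473.90606942 374.27716324]]
```

View pics/i.png

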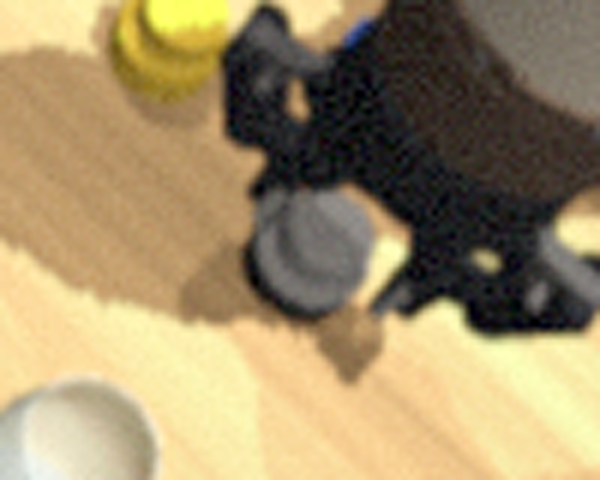

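The fingertips at (265,190) and (385,305) in the crop bracket the cap knob, which is centred near (325,240). I'll shift slightly, lower and close.

{"fn": "step_arm", "kwargs": {
  "motion": [
    {"dr": [0, 0, 0], "slide": [1, -2, 0], "jaw": 42},
    {"dr": [0, 0, 0], "slide": [1, -2, 4], "jaw": 42},
    {"dr": [0, 0, 0], "slide": [1, -2, 8], "jaw": 42},
    {"dr": [0, 0, 0], "slide": [1, -2, 8], "jaw": 42},
    {"dr": [0, 0, 0], "slide": [1, -2, 8], "jaw": 20},
    {"dr": [0, 0, 0], "slide": [1, -2, 8], "jaw": 20},
    {"dr": [0, 0, 0], "slide": [1, -2, 8], "jaw": 20},
    {"dr": [0, 0, 0], "slide": [1, -2, 8], "jaw": 20}
  ]
}}

```text
clock: 12.45
position: [453.8, 388.1, 26.4]
ee_rot: [-0.044, 0.999, 0.0, 0.0]
contact_force: [-0.1, 0.3, -0.0]
gripper_width: 28.0
grasp_force: 59.1
```

{"fn": "step_arm", "kwargs": {
  "motion": [
    {"dr": [0, 0, 0], "slide": [0, 0, -10], "jaw": 20},
    {"dr": [0, 0, 0], "slide": [0, 0, -30], "jaw": 20},
    {"dr": [0, 0, 0], "slide": [0, 0, -70], "jaw": 20},
    {"dr": [0, 0, 0], "slide": [0, 0, -120], "jaw": 20},
    {"dr": [0, 0, 0], "slide": [0, 0, -180], "jaw": 20},
    {"dr": [0, 0, 0], "slide": [0, -30, -230], "jaw": 20},
    {"dr": [0, 0, 0], "slide": [0, -80, -245], "jaw": 20},
    {"dr": [0, 0, 0], "slide": [0, -130, -245], "jaw": 20}
  ]
}}

```text
clock: 13.45
position: [465.4, 257.6, 273.9]
ee_rot: [-0.045, 0.999, 0.002, 0.002]
contact_force: [0.5, 0.5, -1.5]
gripper_width: 27.6
grasp_force: 59.2
```

```bash
python3 -c "
from h import *
go([[561,-72,245]])"
```

```text
t 13.45 pos [465.4 257.6 273.9] yaw 0.0893 z [ 0.003  0.003 -1.   ] F [ 0.5  0.5 -1.5] w 27.6 g 59.2
slide to [561 -72 245] [ -65.8 -336.9   28.2]
```

{"fn": "step_arm", "kwargs": {
  "motion": [
    {"dr": [0, 0, 0], "slide": [0, -55, 0], "jaw": 20},
    {"dr": [0, 0, 0], "slide": [-10, -110, 0], "jaw": 20},
    {"dr": [0, 0, 0], "slide": [-20, -165, 0], "jaw": 20},
    {"dr": [0, 0, 0], "slide": [-32, -220, 0], "jaw": 20},
    {"dr": [0, 0, 0], "slide": [-45, -270, 0], "jaw": 20},
    {"dr": [0, 0, 0], "slide": [-58, -310, 0], "jaw": 20},
    {"dr": [0, 0, 0], "slide": [-65, -335, 5], "jaw": 20},
    {"dr": [0, 0, 0], "slide": [-65, -335, 10], "jaw": 20}
  ]
}}

```text
clock: 14.45
position: [559.3, -71.0, 261.2]
ee_rot: [-0.043, 0.999, 0.0, -0.0]
contact_force: [-0.2, 0.4, -1.1]
gripper_width: 28.1
grasp_force: 59.3
```

```bash
python3 -c "
from h import *
go([[561,-72,245]])
a=optics.get_image('scene')[170:270,240:340];b=optics.get_image('top')[180:280,300:400]
print(proj('scene',[561,-72,202]),proj('top',[561,-72,202]))
i=np.hstack([cv2.resize(x,None,fx=4,fy=4,interpolation=2) for x in(a,b)]);cv2.imwrite('pics/j.png',np.clip(i*1.5,0,255).astype('uint8'))"
```

```text
t 14.45 pos [559.3 -71.  261.2] yaw 0.0853 z [-0.  0. -1.] F [-0.2  0.4 -1.1] w 28.1 g 59.3
slide to [561 -72 245] [-1.6 -1.2 16.2]
[[289.93096063 223.91270631]] [[352.22788595 227.10025238]]
```

View pics/j.png

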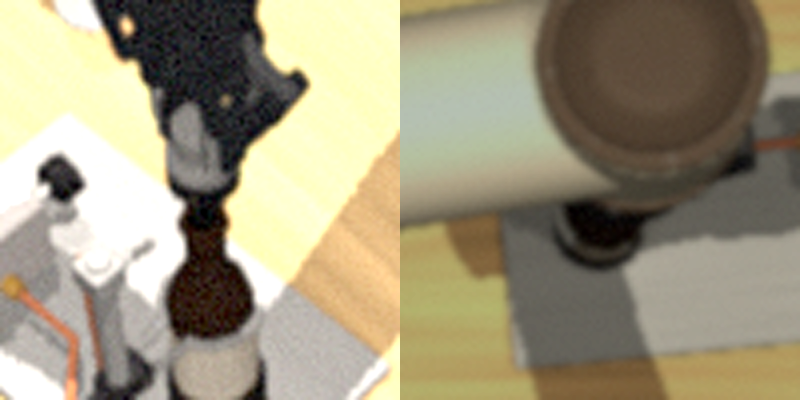

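The cap hangs over the bottle, with the skirt around (206,190) and the neck around (205,215) in the scene crop. The gas knob at (60,175) looks home. The top view is blocked by the wrist, so I'll measure the edges numerically.

Run:
```python
from h import *
I=cv2.cvtColor(optics.get_image('scene'),6);J=cv2.cvtColor(cv2.imread('pics/scene0.png'),6)
def ext(I,v,c=291):
    r=cv2.resize(I[v:v+1,c-25:c+26].astype('float32'),None,fx=8,fy=1,interpolation=1)[0]
    d=r<100; m=8*25+4; l=m
    while l>0 and d[l-1]:l-=1
    k=m
    while k<len(d)-1 and d[k]:k+=1
    return c-25+(l+.0)/8-.5,c-25+k/8-.5
for v in range(208,256,2):
    a,b=ext(I,v),ext(J,v);print(v,"now %.1f %.1f mid %.2f"%(*a,sum(a)/2)," start %.1f %.1f mid %.2f"%(*b,sum(b)/2))
s=arm.read_state()["position"];u=s-[0,0,26.4]
for h in(0,18,24):print(h,proj('scene',u+[0,0,h]))
print("mouth/neck",proj('scene',[[561,-72,202],[561,-72,180],[561,-72,160]]))
```

```text
208 now 282.5 301.9 mid 292.19  start 291.0 291.0 mid 291.00
210 now 282.6 301.2 mid 291.94  start 291.0 291.0 mid 291.00
212 now 282.5 300.1 mid 291.31  start 291.0 291.0 mid 291.00
214 now 282.4 300.1 mid 291.25  start 291.0 291.0 mid 291.00
216 now 282.4 300.0 mid 291.19  start 291.0 291.0 mid 291.00
218 now 283.4 298.6 mid 291.00  start 291.0 291.0 mid 291.00
220 now 285.4 296.8 mid 291.06  start 288.9 291.8 mid 290.31
222 now 285.4 295.9 mid 290.62  start 285.4 295.6 mid 290.50
224 now 284.4 296.6 mid 290.50  start 284.4 296.6 mid 290.50
226 now 284.2 296.6 mid 290.44  start 284.1 296.8 mid 290.44
228 now 285.1 295.9 mid 290.50  start 285.0 296.0 mid 290.50
230 now 285.9 295.9 mid 290.88  start 285.8 296.0 mid 290.88
232 now 286.0 295.9 mid 290.94  start 285.9 296.0 mid 290.94
234 now 285.9 296.9 mid 291.38  start 285.8 297.0 mid 291.38
236 now 284.5 299.5 mid 292.00  start 284.4 299.5 mid 291.94
238 now 283.0 300.6 mid 291.81  start 282.8 300.8 mid 291.75
240 now 281.6 301.6 mid 291.62  start 281.4 301.8 mid 291.56
242 now 280.8 302.6 mid 291.69  start 280.5 302.6 mid 291.56
244 now 280.2 302.9 mid 291.56  start 280.8 303.0 mid 291.88
246 now 280.2 303.5 mid 291.88  start 281.0 303.1 mid 292.06
248 now 280.9 303.5 mid 292.19  start 281.5 302.6 mid 292.06
250 now 281.1 302.0 mid 291.56  start 281.9 301.0 mid 291.44
252 now 281.5 300.5 mid 291.00  start 282.0 299.2 mid 290.62
254 now 282.2 300.4 mid 291.31  start 288.8 294.6 mid 291.69
0 [[290.86143619 215.08512941]]
18 [[290.42879598 209.83752874]]
24 [[290.28137021 208.04936499]]
mouth/neck [[289.93096063 223.91270631]
 [290.44388489 229.75158795]
 [290.89353824 234.87022417]]
```

{"fn": "step_arm", "kwargs": {
  "motion": [
    {"dr": [0, 0, 0], "slide": [-2, -1, 0], "jaw": 20},
    {"dr": [0, 0, 0], "slide": [-2, -1, 6], "jaw": 20},
    {"dr": [0, 0, 0], "slide": [-2, -1, 12], "jaw": 20},
    {"dr": [0, 0, 0], "slide": [-2, -1, 18], "jaw": 20},
    {"dr": [0, 0, 0], "slide": [-2, -1, 24], "jaw": 20},
    {"dr": [0, 0, 0], "slide": [-2, -1, 28], "jaw": 20},
    {"dr": [0, 0, 0], "slide": [-2, -1, 28], "jaw": 20},
    {"dr": [0, 0, 0], "slide": [-2, -1, 28], "jaw": 20}
  ]
}}

```text
clock: 15.6
position: [561.7, -70.3, 233.5]
ee_rot: [-0.044, 0.999, -0.0, 0.0]
contact_force: [-0.1, -0.3, -0.5]
gripper_width: 28.2
grasp_force: 59.3
```

```bash
python3 -c "
from h import *
go([[561.5,-71.8,221]])"
```

```text
t 15.6 pos [561.7 -70.3 233.5] yaw 0.0883 z [ 0. -0. -1.] F [-0.1 -0.3 -0.5] w 28.2 g 59.3
slide to [561.5 -71.8 221. ] [ 0.3 -1.4 12.5]
```

{"fn": "step_arm", "kwargs": {
  "motion": [
    {"dr": [0, 0, 0], "slide": [0, -1.5, 0], "jaw": 20},
    {"dr": [0, 0, 0], "slide": [0, -1.5, 0], "jaw": 20},
    {"dr": [0, 0, 0], "slide": [0, -1.5, 3], "jaw": 20},
    {"dr": [0, 0, 0], "slide": [0, -1.5, 6], "jaw": 20},
    {"dr": [0, 0, 0], "slide": [0, -1.5, 9], "jaw": 20},
    {"dr": [0, 0, 0], "slide": [0, -1.5, 12], "jaw": 20},
    {"dr": [0, 0, 0], "slide": [0, -1.5, 12], "jaw": 20},
    {"dr": [0, 0, 0], "slide": [0, -1.5, 12], "jaw": 20}
  ]
}}

```text
clock: 16.6
position: [561.7, -71.8, 221.4]
ee_rot: [-0.044, 0.999, -0.0, 0.0]
contact_force: [0.0, 0.7, -1.4]
gripper_width: 27.8
grasp_force: 59.3
```

```bash
python3 -c "
from h import *
go([[561.5,-71.8,210.4]])
print(arm.read_state()['wrist_torque'])
a=optics.get_image('scene')[170:270,240:340]
cv2.imwrite('pics/k.png',np.clip(cv2.resize(a,None,fx=6,fy=6,interpolation=2)*1.5,0,255).astype('uint8'))"
```

```text
t 16.6 pos [561.7 -71.8 221.4] yaw 0.0884 z [ 0. -0. -1.] F [ 0.   0.7 -1.4] w 27.8 g 59.3
slide to [561.5 -71.8 210.4] [ 0.2  0.  11. ]
[ 0.04846259  0.0080808  -0.05520241]
```

View pics/k.png

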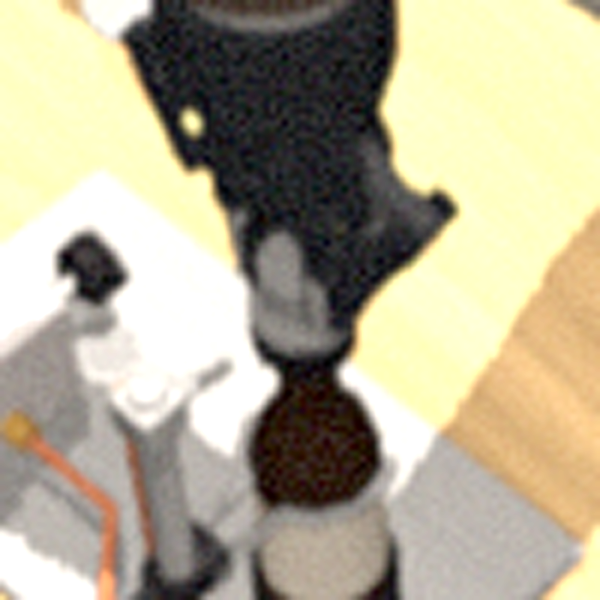

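The cap skirt surrounds the mouth, upright and without side force, and the gas knob at (92,265) in the crop is home. Pressing down.

{"fn": "step_arm", "kwargs": {
  "motion": [
    {"dr": [0, 0, 0], "slide": [0, 0, 1.5], "jaw": 20},
    {"dr": [0, 0, 0], "slide": [0, 0, 2.5], "jaw": 20},
    {"dr": [0, 0, 0], "slide": [0, 0, 3.5], "jaw": 20},
    {"dr": [0, 0, 0], "slide": [0, 0, 4.5], "jaw": 20},
    {"dr": [0, 0, 0], "slide": [0, 0, 5.5], "jaw": 20},
    {"dr": [0, 0, 0], "slide": [0, 0, 6], "jaw": 20},
    {"dr": [0, 0, 0], "slide": [0, 0, 6], "jaw": 20},
    {"dr": [0, 0, 0], "slide": [0, 0, 6], "jaw": 20}
  ]
}}

```text
clock: 17.65
position: [562.2, -71.7, 216.6]
ee_rot: [-0.044, 0.999, -0.0, 0.001]
contact_force: [-1.7, 1.7, 5.9]
gripper_width: 27.7
grasp_force: 59.6
```

{"fn": "step_arm", "kwargs": {
  "motion": [
    {"dr": [0, 0, 0], "slide": [0, 0, 1], "jaw": 20},
    {"dr": [0, 0, 0], "slide": [0, 0, 2], "jaw": 20},
    {"dr": [0, 0, 0], "slide": [0, 0, 3], "jaw": 20},
    {"dr": [0, 0, 0], "slide": [0, 0, 4], "jaw": 20},
    {"dr": [0, 0, 0], "slide": [0, 0, 5], "jaw": 20},
    {"dr": [0, 0, 0], "slide": [0, 0, 6], "jaw": 20},
    {"dr": [0, 0, 0], "slide": [0, 0, 6], "jaw": 20},
    {"dr": [0, 0, 0], "slide": [0, 0, 6], "jaw": 20}
  ]
}}

```text
clock: 18.65
position: [561.8, -71.8, 210.3]
ee_rot: [-0.044, 0.999, -0.0, 0.0]
contact_force: [-1.5, 0.2, 7.1]
gripper_width: 28.0
grasp_force: 60.5
```

{"fn": "step_arm", "kwargs": {
  "motion": [
    {"dr": [0, 0, 0], "slide": [0, 0, 1], "jaw": 20},
    {"dr": [0, 0, 0], "slide": [0, 0, 2], "jaw": 20},
    {"dr": [0, 0, 0], "slide": [0, 0, 3], "jaw": 20},
    {"dr": [0, 0, 0], "slide": [0, 0, 3], "jaw": 20},
    {"dr": [0, 0, 0], "slide": [0, 0, 3], "jaw": 20},
    {"dr": [0, 0, 0], "slide": [0, 0, 3], "jaw": 20},
    {"dr": [0, 0, 0], "slide": [0, 0, 3], "jaw": 20},
    {"dr": [0, 0, 0], "slide": [0, 0, 3], "jaw": 20}
  ]
}}

```text
clock: 19.65
position: [561.9, -71.8, 210.2]
ee_rot: [-0.045, 0.999, -0.001, 0.001]
contact_force: [-7.5, 3.7, 17.5]
gripper_width: 27.9
grasp_force: 61.3
```

{"fn": "step_arm", "kwargs": {
  "motion": [
    {"dr": [0, 0, 0], "slide": [0, 0, 1], "jaw": 20},
    {"dr": [0, 0, 0], "slide": [0, 0, 1], "jaw": 20},
    {"dr": [0, 0, 0], "slide": [0, 0, 1], "jaw": 20},
    {"dr": [0, 0, 0], "slide": [0, 0, 1], "jaw": 20},
    {"dr": [0, 0, 0], "slide": [0, 0, 1], "jaw": 20},
    {"dr": [0, 0, 0], "slide": [0, 0, 1], "jaw": 20},
    {"dr": [0, 0, 0], "slide": [0, 0, 1], "jaw": 20},
    {"dr": [0, 0, 0], "slide": [0, 0, 1], "jaw": 20}
  ]
}}

```text
clock: 20.65
position: [561.9, -71.8, 210.2]
ee_rot: [-0.045, 0.999, -0.001, 0.002]
contact_force: [-8.5, 4.2, 21.8]
gripper_width: 27.9
grasp_force: 61.7
```

Seated and stable at 210.2 mm, pressing with about 22 N. Handing in.

```bash
python3 -c "
from bench import arm
print(arm.job_done())"
```

```text
the job is handed in; nothing more can be done
None
```

I flushed the gas and pushed its knob home, then snapped the cap on at its expected seated height and handed the job in with the gripper pressing it down at about 22 N; the hand-in returned no verdict.

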